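Hang a culture jar to dry and clamp it

TASK

Put the square culture jar upside down on the drying stand's peg: first lay it on its side on the bench and let go, then take it again and lower it mouth-down over the peg until its rim sits on the base, and let go. Then slide the stand's clamp along its track towards the jar until its spring pad holds the jar gently against the peg, its spring pressed in part-way (about half) but not bottomed out, and let go of the clamp. Leave the bottle, the steel weight and the funnel where they are.

Things in the scene. Friction and masses are not known exactly. Their poses are not given: they have to be found in the camera images.
- jar: Open square jar of frosted grey plastic, 50 x 50 mm outside, 100 mm tall, walls 3 mm (inside 44 x 44 mm), floor 4 mm, about 0.15 kg. Origin: centre of the outer underside; z runs from the closed bottom to the open mouth. It starts upright on the bench, mouth up, at any yaw. Lying on its side it rests flat.
- jar_rim (a point): Centre of the jar's open mouth, 100 mm from the origin along the jar's z.
- stand: Fixed drying stand: steel base plate 110 mm (x) by 340 mm (y) by 12 mm thick, origin at the centre of its underside on the bench. The peg stands at local y = +100 mm; the clamp's track runs along local y (at x = 0) from y = -150 to +60 mm, 24 mm wide, top at z = 18 mm. The clamp slides towards +y, to the peg.
- peg_foot (a point): Foot of the upright white round peg, on the base plate's top face (12 mm above the bench). Peg: 30 mm diameter, 75 mm tall above the plate, tapered over its last 15 mm. The jar has 7 mm of play on it to each side; its rim rests on the plate.
- clamp: Black clamp sliding on the track; origin on its axis, 19 mm above the bench, axes as the stand's. Foot 40 x 50 x 12 mm, with a grip tab 14 mm (x) by 22 mm (y) reaching 87 mm above the bench; a 20 mm wide block leans on the tab's +y side, up to 53 mm above the bench. It slides from stand y = -105 to +55 mm against about 10 N of steady friction and stays where it is left.
- clamp_top (a point): Centre of the top of the clamp's grip tab, 68 mm above the clamp's origin.
- clamp_stem (a point): Where the pad's stem leaves the clamp's block: 25 mm ahead (+y) of the clamp's origin, 43 mm above the bench. The rubber pad (40 wide, 26 high) on the stem faces +y; unpressed, its face is 62 mm ahead of the clamp's origin, +-8 mm: the stem is set differently each time, unreported. The pad yields up to 10 mm on a 0.8 N/mm spring. It first pushes the jar through its play with under 2 N.
- bottle: Bystander: capped glass bottle, 64 mm diameter, 150 mm tall; origin at its underside.
- weight: Bystander: plain steel cylinder, 80 mm diameter, 50 mm tall; origin at its underside.
- funnel: Bystander: white funnel standing mouth-down, 90 mm diameter, 100 mm tall; origin at its underside.
Things that resemble listed ones, but are neither listed nor needed, are in the scene too. Leave any red or yellow look-alike of the jar alone.

How it is judged:
On the way, in this order (a step that is already met when the one before it is completed fails the run):
1. the jar lies on its side on the bench, let go (angle between jar's own z axis and vertical between 1.47 and 1.67 rad and height (world z) of jar below 0.032 m and contact force between the fingers and jar below 0.1 N), for 0.2 s.
2. the jar sits upside down over the peg, rim on the base, let go (horizontal distance between jar_rim and peg_foot below 0.014 m and z of jar_rim in the frame of stand below 0.016 m and angle between jar's own z axis and vertical above 3.06 rad and contact force between the fingers and jar below 0.1 N), for 0.2 s.
At the end, for the whole second after the job is handed in: The jar is upside down over the peg (within 0.08 rad of vertical, mouth centre within 14 mm of the peg's foot, rim within 4 mm of the base plate) and the clamp's pad presses on it with 1.0 to 7.2 N (spring pressed in about 1.5 to 9 of its 10 mm); jar and clamp at rest (horizontal distance between jar_rim and peg_foot below 0.014 m and z of jar_rim in the frame of stand below 0.016 m and angle between jar's own z axis and vertical above 3.06 rad and contact force between clamp and jar between 1 and 7.2 N and linear speed of each of jar, clamp below 0.01 m/s); the robot touches nothing.
It fails at once if the clamp presses on the jar with more than 15 N (contact force between clamp and jar above 15 N).
It fails at once if the bottle is moved by more than 30 mm (distance of bottle from where it was at the start of the episode above 0.03 m).
It fails at once if the weight is moved by more than 30 mm (distance of weight from where it was at the start of the episode above 0.03 m).
It fails at once if the funnel is moved by more than 30 mm (distance of funnel from where it was at the start of the episode above 0.03 m).
It also fails if it takes over 72 s, if anything falls off the work surface, if the arm or the gripper's body presses on something with over 40 N, if the wrist force passes 120 N, or if a joint passes its speed limit or range.

ROBOT

A 6-joint arm with a two-finger parallel gripper is mounted at the origin on the work surface. World frame = base frame: x ahead of the robot, y to its left, z up, the work surface at z = 0. Lengths are in m, angles in rad, forces in N, time in s.
With the tool pointing down it reaches from about 0.25 to 0.775 m from the base axis. Payload 4 kg.
Tool frame: the origin (TCP) lies midway between the tips of the shut fingers; the grasp point (between the pads) lies 19 mm behind it; z points along the fingers, y is the line along which they close (so a half turn about z gives the same grasp; the last joint's range is limited). The gripper opens to 94 mm and grips with 3 to 60 N. Pads are 16 mm wide; open, the fingers measure 119 mm over their backs; the gripper's body (75 mm by 177 mm) begins 78 mm behind the grasp point.
Start: joints at [1.197, 0.087, 1.371, -0, 1.684, -0.103], TCP at [0.147, 0.53, 0.206] pointing down, gripper open.
Joint ranges: [-3.1, 3.1], [-0.76, 2.03], [0.27, 2.55], [-1.08, 4.22], [0.17, 2.65], [-2.57, 2.57]. Speed limits (rad/s): [2.79, 2.79, 3.14, 3.14, 3.14, 3.14].

INTERFACE

Orientations are given as [roll, pitch, yaw] about the fixed x, y, z axes, in that order (R = Rz(yaw) Ry(pitch) Rx(roll)).
In Python, from station import ctrl, camera, finish_job gives the robot as it stands.
- The arm moves only by the tool jog_arm, never from a script. Its arguments are lists of equal length, an entry for each row: "delta_pos": the shift along the tool's x, y, z in m, a list of three; "dr": the turn, a rotation vector about the tool's x, y, z in rad, a list of three. In form: {"delta_pos": [[x, y, z], ...], "dr": [[wx, wy, wz], ...]}. A call has 1 to 10 rows; each row is the pose to reach, as a shift and turn from the pose commanded when the call began, along the tool's axes at that moment; what a row does not reach only later rows make up. A row lasts 1/8 s, in which the tool goes at most 62.5 mm and 10.7 degrees, less where a joint would pass 70% of its speed; a pose out of reach is approached as far as the arm can. A call with a gripper value outside its range is refused whole. "hand" is the opening, from 0 (shut) to 1 (fully open), set as the call begins (left out, the last holds). The fingers move at their own pace and stop on an object; "grip_force" is the grip in N (left out, the last holds). Time passes only in rows, so rows that repeat a pose let the fingers close. It gives the time, the measured TCP pose, the force, the opening and the grip force at its end, in the units of the state.
- ctrl.state(): the state, without advancing time (a new reading comes with each control period).
- camera(name): name is "side" or "top"; returns a dict with "image" (400x640x3 uint8, red, green, blue), "z_map" (400x640 float32, m along the optical axis (not along the pixel's ray), 0 where there is no reading), "fx", "fy", "cx", "cy" (pixels), "k1" (the pictures are not rectified: a ray, as slopes to the right and down, at radius r is drawn at 1 + k1 r^2 times it, then the intrinsics apply), "R" (3x3) and "t" (3): a world point X has camera coordinates R X + t. Camera axes: x right, y down, z forward; pixel columns grow to the right and rows downward; lengths in m; the calibration is good to about 2 mm. A picture is of the moment at which its call begins.
- finish_job(): hands the job in; it is judged then, once.
The state is a dict: "time_s": time; "q": joint angles; "joint_vel": joint speeds; "effort": joint torques, N m; "position": TCP position; "eef_rot": TCP orientation; "contact_force": force on the tool from outside, world axes, zero at the start; "torque": the same for the moment, N m; "gripper_width": finger opening in m; "gripper_force": force on a finger pad.
Only numpy, scipy, OpenCV 4.12 (cv2) and the standard library are available. Lean on these libraries where they do the work, as an engineer would, in place of code of your own. Each camera call takes 0.05 s, during which the arm holds its last target. There are 200 camera calls.

## Working session

There is one attempt and no reset: what is moved stays moved. The work goes in short steps, Python scripts to look and compute and a tool call to move; the robot and the scene stay as the last step left them, time stands still between calls to the robot, and variables do not carry over. Pictures are saved under pics/ and viewed, at most 10 in all, crops included, and the job is handed in when it is done.

Besides the shell and the picture viewer there is one more tool, called after "Call:" in YAML: its name, and indented under it one key for each argument. jog_arm: Moves the arm, as the interface text tells. Its arguments: {"type":"object","properties":{"delta_pos":{"type":"array","items":{"type":"array","items":{"type":"number"}}},"dr":{"type":"array","items":{"type":"array","items":{"type":"number"}}},"hand":{"type":"number"},"grip_force":{"type":"number"}},"required":["delta_pos","dr"]}

```bash
ls; mkdir -p pics
cat > h.py <<'E'
import numpy as np,cv2
from station import ctrl,camera,finish_job
def pts(c):
    z=c["z_map"];K=np.array([[c["fx"],0,c["cx"]],[0,c["fy"],c["cy"]],[0,0,1.]])
    v,u=np.mgrid[:400,:640]
    n=cv2.undistortPoints(np.stack([u,v],-1).reshape(-1,1,2).astype(float),K,np.array([c["k1"],0,0,0,0.])).reshape(400,640,2)
    P=np.dstack([n[...,0]*z,n[...,1]*z,z]);W=(P-c["t"])@np.array(c["R"]);W[z==0]=np.nan
    return W
def grab(n):
    c=camera(n);c["R"]=np.array(c["R"]);c["t"]=np.array(c["t"]);return c
def save(im,f): cv2.imwrite("pics/"+f,np.ascontiguousarray(im[...,::-1]))
E
python3 - <<'E'
from h import *
a=grab("top");b=grab("side")
for n,c in(("top",a),("side",b)):
    print(n,c["fx"],c["k1"],-c["R"].T@c["t"],c["R"][2]); save(c["image"],n+"0.png"); np.save(n+"0.npy",c,allow_pickle=True)
print(ctrl.state())
E
```

```text
pics
top 383.6520430784458 -0.0625057290099247 [0.30554511 0.04959086 1.13185326] [ 0.19443537 -0.02571814 -0.98057813]
side 403.4200881720987 -0.030153887933543292 [-0.1485598  -0.59353668  0.73783693] [ 0.59882015  0.54343526 -0.58829631]
{'time_s': 0.1, 'q': array([ 1.19691816e+00,  8.78414543e-02,  1.37210646e+00, -2.33104162e-05,
        1.68361245e+00, -1.03125130e-01]), 'joint_vel': array([-1.78457238e-05, -2.30845395e-03, -3.11621574e-03, -2.31785118e-04,
       -1.52491301e-03,  2.53470174e-04]), 'effort': array([ 1.93105167e-03, -3.41257095e+01, -3.03301692e+01,  7.21175317e-02,
        3.04453145e-02, -9.23507082e-05]), 'position': array([0.14694134, 0.5294829 , 0.20444121]), 'eef_rot': array([-3.13963301e+00, -1.79517028e-04,  2.87083684e+00]), 'contact_force': array([ 0.55934559, -0.33186058,  0.31872126]), 'torque': array([ 0.02979672,  0.01444253, -0.00901009]), 'gripper_force': 0.0, 'gripper_width': 0.09425074867458116}
```

```bash
cd pics; python3 -c "
import cv2;cv2.imwrite('both.png',cv2.resize(cv2.vconcat([cv2.imread('top0.png'),cv2.imread('side0.png')]),(480,600)))"
```

```text
(no output)
```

View pics/top0.png

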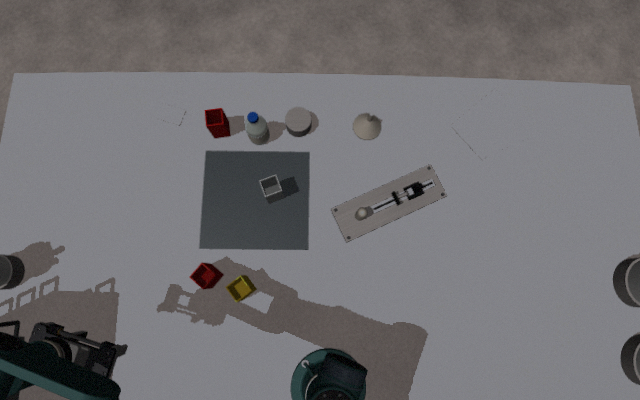

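View pics/side0.png

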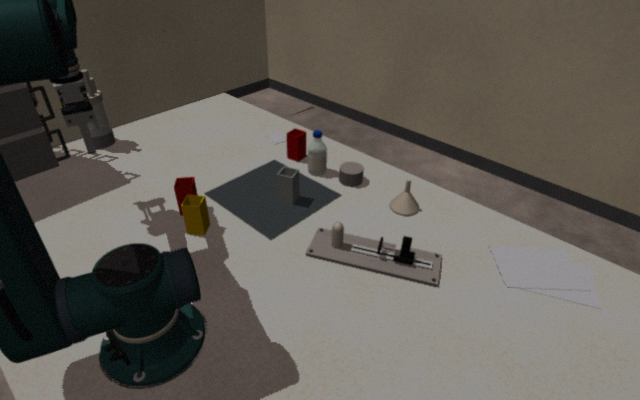

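The top view shows the grey open jar at (271,187) on the dark mat, the peg at (363,212), and the clamp's black tab at about (412,190). The bottle is at (256,128), the weight at (298,121) and the funnel at (367,125). Jar candidates are red (217,122), red (206,275), yellow (241,288) and grey (271,187). Only the grey one fits "frosted grey plastic". I'll confirm it in a crop and measure it.

Run:
```python
from h import *
a=np.load("top0.npy",allow_pickle=True).item();b=np.load("side0.npy",allow_pickle=True).item()
crop=lambda c,x,y,w,h,s:cv2.resize(c["image"][y:y+h,x:x+w],None,fx=s,fy=s,interpolation=cv2.INTER_CUBIC)
A=crop(a,240,160,220,90,3.5);B=crop(b,250,150,220,140,1.9)
B=cv2.copyMakeBorder(B,0,0,0,A.shape[1]-B.shape[1],cv2.BORDER_CONSTANT)
save(np.vstack([A,B]),"crop1.png")
Wa,Wb=pts(a),pts(b)
for n,W in(("t",Wa),("s",Wb)):
    x,y,z=W[...,0],W[...,1],W[...,2]
    def reg(u0,u1,v0,v1,zl,zh):
        s=np.zeros(z.shape,bool);s[v0:v1,u0:u1]=1
        return W[s&(z>zl)&(z<zh)]
    R=dict(t=dict(jar=(255,290,170,205,.085,.115),peg=(350,378,200,225,.07,.1),tab=(395,435,175,205,.075,.1),base=(328,450,160,245,.008,.017)),
     s=dict(jar=(272,305,160,210,.085,.115),peg=(325,350,215,252,.07,.1),tab=(390,420,230,262,.075,.1),base=(300,450,225,290,.008,.017)))[n]
    for k,r in R.items():
        p=reg(*r); 
        if len(p)<4: print(n,k,len(p));continue
        q=cv2.minAreaRect((p[:,:2]*1000).astype(np.float32))
        print(n,k,len(p),p.mean(0).round(4),q, cv2.boxPoints(q).round(0).tolist() if k=="base" else "",p[:,2].max())
    for k,s in dict(t=dict(bottle=(240,272,105,148),weight=(282,315,102,140),funnel=(350,385,105,142),redA=(203,232,103,140),mat=(225,235,170,180)),s={}).get(n).items():
        p=reg(*s,.02,.2) if k!="mat" else reg(*s,-.05,.05)
        if len(p): print(k,np.percentile(p,[2,98],axis=0).round(3).tolist())
```

```text
t jar 123 [0.5486 0.1665 0.0973] ((549.1046142578125, 165.90383911132812), (51.47559356689453, 49.87373733520508), 21.948095321655273)  0.10412861521869052
t peg 86 [ 0.4802 -0.0898  0.0809] ((481.4190368652344, -90.92939758300781), (28.172809600830078, 26.08465003967285), 2.6724305152893066)  0.08841794450261659
t tab 42 [ 0.5551 -0.249   0.0864] ((555.9052124023438, -250.09718322753906), (13.271066665649414, 21.957624435424805), 23.982580184936523)  0.09019852327736999
t base 3228 [ 0.5187 -0.1729  0.0122] ((521.3123779296875, -182.21534729003906), (150.45501708984375, 339.4117431640625), 25.628463745117188) [[380.0, -62.0], [527.0, -368.0], [663.0, -303.0], [516.0, 3.0]] 0.016972732132720155
bottle [[0.699, 0.185, 0.026], [0.745, 0.242, 0.152]]
weight [[0.729, 0.059, 0.023], [0.802, 0.131, 0.055]]
funnel [[0.735, -0.147, 0.021], [0.793, -0.087, 0.098]]
redA [[0.72, 0.309, 0.023], [0.774, 0.36, 0.103]]
mat [[0.59, 0.288, -0.002], [0.619, 0.316, 0.006]]
s jar 191 [0.5442 0.1625 0.0935] ((546.25634765625, 163.41062927246094), (56.890716552734375, 52.43238067626953), 22.237995147705078)  0.10269519006534715
s peg 83 [ 0.4736 -0.0967  0.0792] ((474.83905029296875, -95.47659301757812), (19.970853805541992, 25.74532699584961), 40.835453033447266)  0.08779360584806943
s tab 60 [ 0.5491 -0.253   0.0829] ((551.4440307617188, -252.33770751953125), (15.085652351379395, 21.298372268676758), 21.769495010375977)  0.0873724544468702
s base 2966 [ 0.5114 -0.1884  0.0116] ((520.2619018554688, -182.94561767578125), (114.08997344970703, 337.4677429199219), 25.114397048950195) [[397.0, -54.0], [540.0, -360.0], [644.0, -312.0], [500.0, -6.0]] 0.0169944443075692
```

View pics/crop1.png

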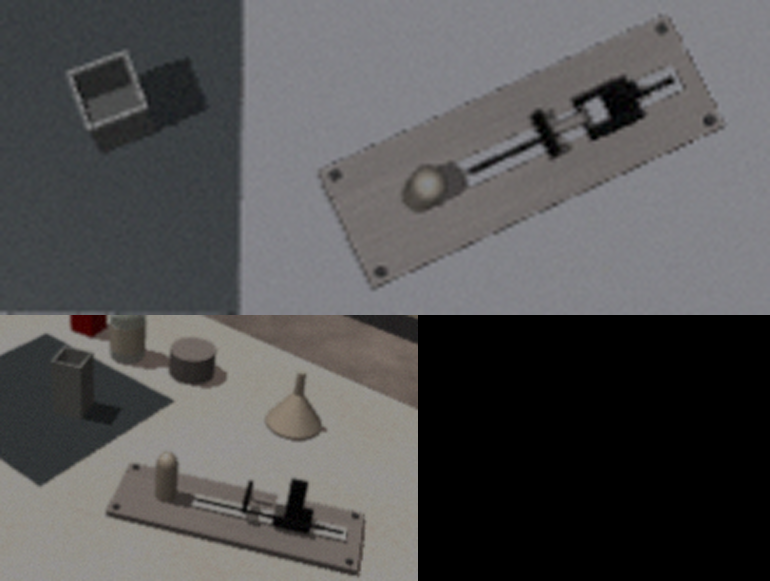

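The crop confirms the grey open jar at top pixel (271,186), the peg at (362,213) and the clamp tab at (410,190). The plan is to grip across the jar with the tool tilted 30° inward, then turn it 90° to lie with its mouth towards the robot. I'll regrip the same way and turn another 90°, which puts it mouth-down.

```bash
cat >> h.py <<'E'
from scipy.spatial.transform import Rotation as Ro
def plan(g,th,al):
    "grasp point g, tilt th (deg, + = pointing outward), azimuth al (deg) -> delta_pos, dr from the present pose"
    th,al=np.radians([th,al]);s=ctrl.state()
    z=np.array([np.sin(th)*np.cos(al),np.sin(th)*np.sin(al),-np.cos(th)]);y=np.array([-np.sin(al),np.cos(al),0])
    R=np.c_[np.cross(y,z),y,z];R0=Ro.from_euler("xyz",s["eef_rot"])
    p=np.array(g)+.019*z
    print("dpos",R0.inv().apply(p-s["position"]).round(4),"dr",(R0.inv()*Ro.from_matrix(R)).as_rotvec().round(4))
def where(al=None):
    s=ctrl.state();R=Ro.from_euler("xyz",s["eef_rot"]).as_matrix()
    print("t",s["time_s"],"grasp",(s["position"]-.019*R[:,2]).round(4),"z",R[:,2].round(3),"y",R[:,1].round(3),"q",s["q"].round(2),"F",s["contact_force"].round(1),"w",round(s["gripper_width"],4),"gf",s["gripper_force"])
E
python3 - <<'E'
from h import *
plan((.604,.187,.165),-30,22)
E
```

```text
dpos [-0.5245 -0.2134  0.0562] dr [ 0.1696  0.5038 -0.6399]
```

Call:
jog_arm:
  delta_pos:
    - [-0.13,-0.05,0]
    - [-0.26,-0.1,0]
    - [-0.4,-0.15,0]
    - [-0.524,-0.213,0.03]
    - [-0.524,-0.213,0.056]
    - [-0.524,-0.213,0.056]
    - [-0.524,-0.213,0.056]
    - [-0.524,-0.213,0.056]
    - [-0.524,-0.213,0.056]
    - [-0.524,-0.213,0.056]
  dr:
    - [0,0,-0.1]
    - [0,0,-0.2]
    - [0.05,0.15,-0.3]
    - [0.1,0.3,-0.45]
    - [0.17,0.504,-0.64]
    - [0.17,0.504,-0.64]
    - [0.17,0.504,-0.64]
    - [0.17,0.504,-0.64]
    - [0.17,0.504,-0.64]
    - [0.17,0.504,-0.64]
  hand: 1
  grip_force: 20

```text
time_s: 1.35
position: [0.5968, 0.1809, 0.1457]
eef_rot: [3.14, -0.527, -2.762]
contact_force: [-0.7, 0.8, -0.1]
gripper_width: 0.0941
gripper_force: 0.0
```

Run:
```python
from h import *
where();plan((.548,.165,.052),-30,22)
```

```text
t 1.35 grasp [0.6057 0.1844 0.1621] z [-0.468 -0.185 -0.864] y [-0.37   0.929  0.001] q [ 0.24  0.7   0.76 -0.08  2.2  -1.74] F [-0.7  0.8 -0.1] w 0.0941 gf 0.0
dpos [-0.0029  0.0031  0.1257] dr [ 0.0036 -0.0036 -0.0042]
```

Call:
jog_arm:
  delta_pos:
    - [-0.003,0.003,0.03]
    - [-0.003,0.003,0.055]
    - [-0.003,0.003,0.08]
    - [-0.003,0.003,0.1]
    - [-0.003,0.003,0.115]
    - [-0.003,0.003,0.125]
    - [-0.003,0.003,0.125]
    - [-0.003,0.003,0.125]
  dr:
    - [0,0,0]
    - [0,0,0]
    - [0,0,0]
    - [0,0,0]
    - [0,0,0]
    - [0,0,0]
    - [0,0,0]
    - [0,0,0]

```text
time_s: 2.35
position: [0.5389, 0.1655, 0.0403]
eef_rot: [3.14, -0.521, -2.757]
contact_force: [-0.5, -0.1, 0.3]
gripper_width: 0.0941
gripper_force: 0.0
```

Call:
jog_arm:
  delta_pos:
    - [0,0,0]
    - [0,0,0]
    - [0,0,0]
    - [0,0,0]
    - [0,0,0]
    - [0,0,0]
  dr:
    - [0,0,0]
    - [0,0,0]
    - [0,0,0]
    - [0,0,0]
    - [0,0,0]
    - [0,0,0]
  hand: 0
  grip_force: 20

```text
time_s: 3.1
position: [0.5386, 0.1647, 0.0397]
eef_rot: [3.141, -0.522, -2.757]
contact_force: [0.6, -1.9, -0.3]
gripper_width: 0.0495
gripper_force: 20.0
```

Run:
```python
from h import *
where();plan((.52,.153,.13),-30,22);plan((.50,.145,.13),60,22)
```

```text
t 3.1 grasp [0.5474 0.1683 0.0562] z [-0.463 -0.186 -0.867] y [-0.375  0.927  0.001] q [ 0.24  0.61  1.12 -0.08  1.93 -1.72] F [ 0.6 -1.9 -0.3] w 0.0495 gf 19.979468900710344
dpos [ 0.0638 -0.0039 -0.0484] dr [0.0005 0.0011 0.0002]
dpos [ 0.0635 -0.0038 -0.0566] dr [ 6.0000e-04 -1.5697e+00 -2.0000e-04]
```

Call:
jog_arm:
  delta_pos:
    - [0.02,0,-0.035]
    - [0.04,0,-0.06]
    - [0.064,-0.004,-0.08]
    - [0.064,-0.004,-0.08]
    - [0.064,-0.004,-0.08]
    - [0.064,-0.004,-0.08]
    - [0.064,-0.004,-0.08]
    - [0.064,-0.004,-0.08]
    - [0.064,-0.004,-0.08]
    - [0.064,-0.004,-0.08]
  dr:
    - [0,0,0]
    - [0,0,0]
    - [0,-0.15,0]
    - [0,-0.3,0]
    - [0,-0.45,0]
    - [0,-0.6,0]
    - [0,-0.75,0]
    - [0,-0.9,0]
    - [0,-1.05,0]
    - [0,-1.2,0]

```text
time_s: 4.35
position: [0.5248, 0.1556, 0.141]
eef_rot: [3.14, 0.682, -2.758]
contact_force: [0.0, -0.7, -1.9]
gripper_width: 0.0499
gripper_force: 20.0
```

Run:
```python
from h import *
where();plan((.50,.145,.10),60,22)
```

```text
t 4.35 grasp [0.5137 0.1511 0.1557] z [ 0.584  0.237 -0.776] y [-0.375  0.927  0.001] q [ 0.05 -0.37  2.06  0.29  0.82 -2.03] F [ 0.  -0.7 -1.9] w 0.0499 gf 19.980294182896614
dpos [ 0.04   -0.0006  0.0325] dr [ 0.0012 -0.3654 -0.0008]
```

Call:
jog_arm:
  delta_pos:
    - [0.01,0,0.01]
    - [0.02,0,0.02]
    - [0.04,0,0.032]
    - [0.04,0,0.032]
    - [0.04,0,0.032]
    - [0.04,0,0.032]
  dr:
    - [0,-0.15,0]
    - [0,-0.3,0]
    - [0,-0.365,0]
    - [0,-0.365,0]
    - [0,-0.365,0]
    - [0,-0.365,0]

```text
time_s: 5.1
position: [0.5079, 0.1667, 0.1104]
eef_rot: [-3.125, 1.02, -2.769]
contact_force: [0.0, 0.5, -2.5]
gripper_width: 0.0498
gripper_force: 20.0
```

Run:
```python
from h import *
where();plan((.50,.145,.026),60,22)
c=grab("side");save(cv2.resize(c["image"][100:300,150:450],None,fx=2,fy=2),"lay.png")
```

```text
t 5.1 grasp [0.4927 0.1611 0.1203] z [ 0.799  0.295 -0.523] y [-0.351  0.936 -0.008] q [ 0.03 -0.49  2.39  0.85  0.37 -2.57] F [ 0.   0.5 -2.5] w 0.0498 gf 19.97820496559143
dpos [ 0.0793 -0.0163  0.0504] dr [-0.0263 -0.0274 -0.0058]
```

View pics/lay.png

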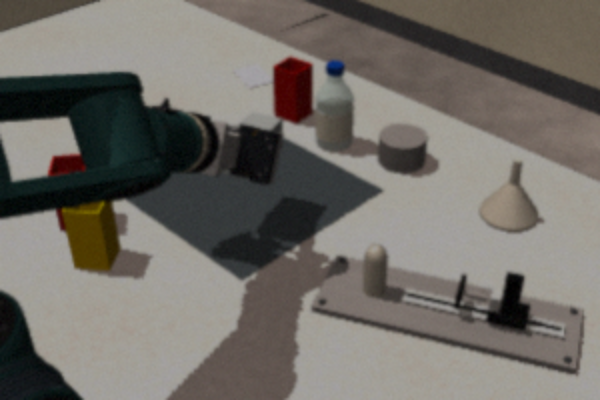

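The view shows the jar in the gripper, nearly level, over the mat at about (260,150). The bystanders haven't moved. The wrist is nearly straight here (q5 0.37, q6 at its limit), so I'll go back to upright, turn the hand half a turn about the vertical, and lay the jar with the tool tilted inward.

Run:
```python
from h import *
plan((.50,.145,.24),-30,22)
```

```text
dpos [-0.0839 -0.0187 -0.0801] dr [-0.0157  1.5428 -0.0254]
```

Call:
jog_arm:
  delta_pos:
    - [-0.02,0,-0.02]
    - [-0.04,-0.01,-0.04]
    - [-0.06,-0.01,-0.06]
    - [-0.084,-0.019,-0.08]
    - [-0.084,-0.019,-0.08]
    - [-0.084,-0.019,-0.08]
    - [-0.084,-0.019,-0.08]
    - [-0.084,-0.019,-0.08]
    - [-0.084,-0.019,-0.08]
    - [-0.084,-0.019,-0.08]
  dr:
    - [0,0.15,0]
    - [0,0.3,0]
    - [0,0.47,0]
    - [0,0.64,0]
    - [0,0.82,0]
    - [0,1.0,0]
    - [0,1.18,0]
    - [0,1.36,0]
    - [-0.016,1.543,-0.025]
    - [-0.016,1.543,-0.025]

```text
time_s: 6.4
position: [0.4923, 0.1419, 0.214]
eef_rot: [3.137, -0.535, -2.756]
contact_force: [-1.1, 0.5, -1.3]
gripper_width: 0.05
gripper_force: 20.0
```

Run:
```python
from h import *
where()
```

```text
t 6.4 grasp [0.5013 0.1455 0.2304] z [-0.474 -0.188 -0.86 ] y [-0.374  0.927  0.004] q [ 0.22  0.41  1.05 -0.1   2.2  -1.77] F [-1.1  0.5 -1.3] w 0.05 gf 19.978071805089712
```

Call:
jog_arm:
  delta_pos:
    - [0,0,0]
    - [0,0,0]
    - [0,0,0]
    - [0,0,0]
    - [0,0,0]
    - [0,0,0]
    - [0,0,0]
    - [0,0,0]
    - [0,0,0]
    - [0,0,0]
  dr:
    - [-0.087,0,0.146]
    - [-0.174,0,0.292]
    - [-0.26,0,0.438]
    - [-0.348,0,0.585]
    - [-0.434,0,0.731]
    - [-0.52,0,0.877]
    - [-0.607,0,1.023]
    - [-0.694,0,1.17]
    - [-0.78,0,1.316]
    - [-0.867,0,1.462]

```text
time_s: 7.65
position: [0.4901, 0.1406, 0.2238]
eef_rot: [3.124, -0.535, 1.826]
contact_force: [-0.3, 0.1, -1.7]
gripper_width: 0.0496
gripper_force: 20.0
```

```bash
python3 - <<'E'
from h import *
where();R=Ro.from_euler("xyz",ctrl.state()["eef_rot"]).as_matrix();print(R[2])
# target: half-turned hand: y flipped, z tilted +30 outward at az 22
def planf(g,th,al): plan(g,-th,al+180)
planf((.50,.145,.24),30,22)
E
cat >> h.py <<'E'
def planf(g,th,al): plan(g,-th,al+180)  # same, hand half-turned
E
```

```text
t 7.65 grasp [0.4922 0.1312 0.2401] z [-0.111  0.497 -0.86 ] y [0.97  0.244 0.015] q [-0.17  0.05  1.47  0.51  1.81 -0.35] F [-0.3  0.1 -1.7] w 0.0496 gf 19.97224945574999
[ 0.50948009  0.01543735 -0.86034396]
dpos [0.0024 0.0201 0.0021] dr [-0.7125 -0.0202  1.2436]
```

Call:
jog_arm:
  delta_pos:
    - [0,0,0]
    - [0,0,0]
    - [0,0.01,0]
    - [0,0.01,0]
    - [0,0.01,0]
    - [0,0.02,0]
    - [0,0.02,0]
    - [0.002,0.02,0.002]
    - [0.002,0.02,0.002]
  dr:
    - [-0.09,0,0.155]
    - [-0.18,0,0.31]
    - [-0.27,0,0.466]
    - [-0.36,-0.01,0.62]
    - [-0.45,-0.01,0.777]
    - [-0.535,-0.015,0.933]
    - [-0.62,-0.02,1.09]
    - [-0.712,-0.02,1.244]
    - [-0.712,-0.02,1.244]

```text
time_s: 8.78
position: [0.5072, 0.1503, 0.2236]
eef_rot: [-3.139, -0.523, 0.396]
contact_force: [0.0, -0.5, -2.0]
gripper_width: 0.0497
gripper_force: 20.0
```

Run:
```python
from h import *
where();planf((.52,.153,.10),-60,22)
```

```text
t 8.775 grasp [0.4985 0.1466 0.24  ] z [ 0.46   0.195 -0.866] y [ 0.387 -0.922 -0.002] q [ 0.07 -0.36  1.82  0.17  1.18  1.22] F [ 0.  -0.5 -2. ] w 0.0497 gf 19.979121945798397
dpos [-0.0697  0.0026  0.1134] dr [ 1.2000e-03 -1.5704e+00  1.4700e-02]
```

Run:
```python
from h import *
a=np.load("top0.npy",allow_pickle=True).item();W=pts(a);h=cv2.cvtColor(a["image"],cv2.COLOR_RGB2HSV)
m=(h[...,1]>120)&(W[...,2]>.02)&(h[...,0]<40)
for s in (slice(180,225),slice(226,262)):
    p=W[250:310,s][m[250:310,s]];print(p.min(0).round(3),p.max(0).round(3))
planf((.40,.09,.13),-60,0)
R=Ro.from_euler("xyz",ctrl.state()["eef_rot"]);print("yaw only dr",(R.inv()*Ro.from_euler("z",-22,degrees=True)*R).as_rotvec())
```

```text
[0.269 0.305 0.02 ] [0.336 0.37  0.104]
[0.237 0.208 0.02 ] [0.302 0.274 0.104]
dpos [-0.1705  0.0081  0.0206] dr [ 0.1116 -1.5474  0.4261]
yaw only dr [-0.19186565  0.00091633  0.3325982 ]
```

Call:
jog_arm:
  delta_pos:
    - [-0.04,0,0]
    - [-0.08,0,0]
    - [-0.12,0.004,0]
    - [-0.15,0.008,0]
    - [-0.17,0.008,0]
    - [-0.17,0.008,0.005]
    - [-0.17,0.008,0.01]
    - [-0.17,0.008,0.015]
    - [-0.17,0.008,0.02]
    - [-0.17,0.008,0.02]
  dr:
    - [0.012,-0.17,0.047]
    - [0.025,-0.34,0.095]
    - [0.037,-0.516,0.142]
    - [0.05,-0.688,0.19]
    - [0.062,-0.86,0.237]
    - [0.074,-1.03,0.284]
    - [0.087,-1.204,0.331]
    - [0.1,-1.375,0.38]
    - [0.112,-1.547,0.426]
    - [0.112,-1.547,0.426]

```text
time_s: 10.02
position: [0.384, 0.0886, 0.1141]
eef_rot: [-3.131, 1.061, 0.003]
contact_force: [0.4, 0.6, -1.8]
gripper_width: 0.0498
gripper_force: 20.0
```

Run:
```python
from h import *
where();planf((.40,.09,.027),-60,0)
```

```text
t 10.025 grasp [0.4006 0.0884 0.1233] z [-0.873  0.008 -0.488] y [-0.007 -1.    -0.005] q [0.04 0.58 1.29 0.06 2.33 1.63] F [ 0.4  0.6 -1.8] w 0.0498 gf 19.978318512439728
dpos [ 0.0841 -0.0009  0.0475] dr [-0.0083  0.0142  0.0014]
```

Call:
jog_arm:
  delta_pos:
    - [0.025,0,0.014]
    - [0.045,0,0.026]
    - [0.06,0,0.035]
    - [0.072,0,0.041]
    - [0.08,0,0.045]
    - [0.084,0,0.047]
    - [0.084,0,0.047]
  dr:
    - [-0.008,0.014,0]
    - [-0.008,0.014,0]
    - [-0.008,0.014,0]
    - [-0.008,0.014,0]
    - [-0.008,0.014,0]
    - [-0.008,0.014,0]
    - [-0.008,0.014,0]

```text
time_s: 10.9
position: [0.3846, 0.0895, 0.0226]
eef_rot: [3.135, 1.04, -0.004]
contact_force: [0.5, -0.2, -1.2]
gripper_width: 0.0497
gripper_force: 20.0
```

Run:
```python
from h import *
where()
```

```text
t 10.9 grasp [0.401  0.0896 0.0322] z [-0.862 -0.003 -0.506] y [ 0.002 -1.     0.003] q [0.05 0.68 1.33 0.05 2.17 1.62] F [ 0.5 -0.2 -1.2] w 0.0497 gf 19.978228826075792
```

Call:
jog_arm:
  delta_pos:
    - [0.002,0,0.001]
    - [0.004,0,0.002]
    - [0.005,0,0.003]
    - [0.005,0,0.003]
  dr:
    - [0,0,0]
    - [0,0,0]
    - [0,0,0]
    - [0,0,0]

```text
time_s: 11.4
position: [0.3844, 0.0894, 0.0168]
eef_rot: [3.135, 1.04, -0.004]
contact_force: [0.9, -0.5, -1.5]
gripper_width: 0.0499
gripper_force: 20.0
```

Call:
jog_arm:
  delta_pos:
    - [0,0,0]
    - [0,0,0]
    - [0,0,0]
    - [0,0,0]
    - [0,0,0]
    - [0,0,0]
  dr:
    - [0,0,0]
    - [0,0,0]
    - [0,0,0]
    - [0,0,0]
    - [0,0,0]
    - [0,0,0]
  hand: 1

```text
time_s: 12.15
position: [0.3845, 0.0895, 0.0168]
eef_rot: [3.135, 1.04, -0.004]
contact_force: [-0.2, 0.2, -0.1]
gripper_width: 0.0937
gripper_force: 0.0
```

Call:
jog_arm:
  delta_pos:
    - [0,0,-0.03]
    - [0,0,-0.07]
    - [0,0,-0.11]
    - [0,0,-0.15]
    - [0,0,-0.18]
    - [0,0,-0.18]
  dr:
    - [0,0,0]
    - [0,0,0]
    - [0,0,0]
    - [0,0,0]
    - [0,0,0]
    - [0,0,0]

```text
time_s: 12.9
position: [0.5411, 0.09, 0.1081]
eef_rot: [3.135, 1.037, -0.004]
contact_force: [-0.4, -0.1, -0.8]
gripper_width: 0.0938
gripper_force: 0.0
```

Run:
```python
from h import *
where()
for n in("side","top"):
    c=grab(n);W=pts(c);z=W[...,2];m=(abs(W[...,0]-.4)<.09)&(abs(W[...,1]-.09)<.07)&(z>.04)&(z<.06)
    p=W[m];q=cv2.minAreaRect((p[:,:2]*1000).astype(np.float32));print(n,len(p),p.mean(0),q)
    if n=="side": save(cv2.resize(c["image"][80:280,150:450],None,fx=2,fy=2),"laid.png")
planf((.36,.09,.15),30,0)
```

```text
t 12.9 grasp [0.5574 0.09   0.1177] z [-0.861 -0.003 -0.509] y [ 0.002 -1.     0.003] q [0.04 0.91 0.74 0.06 2.53 1.64] F [-0.4 -0.1 -0.8] w 0.0938 gf 0.0
side 528 [0.38871039 0.08449074 0.04821137] ((392.7529602050781, 87.83330535888672), (54.46352767944336, 103.38433074951172), 89.78148651123047)
top 0 [nan nan nan] ((0.0, 0.0), (0.0, 0.0), 0.0)
dpos [-0.1086 -0.0002  0.1332] dr [4.3000e-03 1.5648e+00 1.1000e-03]<stdin>:5: RuntimeWarning: Mean of empty slice.
  ret = um.true_divide(
```

View pics/laid.png

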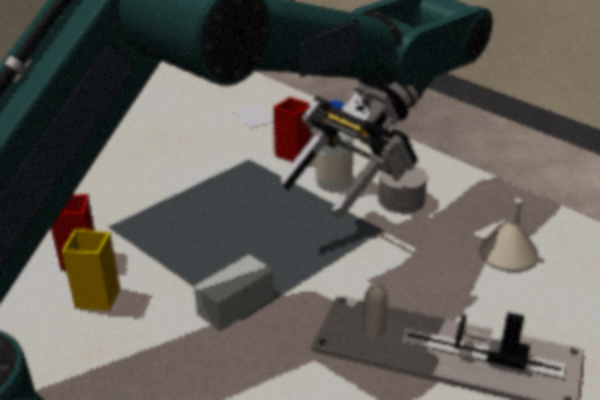

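The jar lies flat at about (235,290), mouth pointing outward, clear of the stand and the look-alikes. Next I regrip at +30°.

Call:
jog_arm:
  delta_pos:
    - [-0.04,0,-0.025]
    - [-0.08,0,-0.03]
    - [-0.12,0,-0.01]
    - [-0.14,0,0.03]
    - [-0.14,0,0.06]
    - [-0.14,0,0.09]
    - [-0.13,0,0.12]
    - [-0.11,0,0.133]
    - [-0.109,0,0.133]
    - [-0.109,0,0.133]
  dr:
    - [0,0.17,0]
    - [0,0.35,0]
    - [0,0.52,0]
    - [0,0.7,0]
    - [0,0.87,0]
    - [0,1.05,0]
    - [0,1.22,0]
    - [0,1.4,0]
    - [0.004,1.565,0]
    - [0.004,1.565,0]

```text
time_s: 14.25
position: [0.3652, 0.0897, 0.1292]
eef_rot: [3.141, -0.519, 0.003]
contact_force: [0.1, 0.1, 0.7]
gripper_width: 0.0947
gripper_force: 0.0
```

Run:
```python
from h import *
where();planf((.395,.0895,.028),30,0)
```

```text
t 14.25 grasp [0.3558 0.0897 0.1457] z [ 0.496  0.001 -0.868] y [ 0.003 -1.     0.001] q [ 0.17 -0.74  2.21 -0.09  1.16  1.75] F [0.1 0.1 0.7] w 0.0947 gf 0.0
dpos [-0.0243  0.0002  0.1216] dr [-0.0007  0.0043  0.0028]
```

Call:
jog_arm:
  delta_pos:
    - [-0.024,0,0.02]
    - [-0.024,0,0.05]
    - [-0.024,0,0.075]
    - [-0.024,0,0.095]
    - [-0.024,0,0.11]
    - [-0.024,0,0.12]
    - [-0.024,0,0.122]
    - [-0.024,0,0.122]
  dr:
    - [0,0.004,0]
    - [0,0.004,0]
    - [0,0.004,0]
    - [0,0.004,0]
    - [0,0.004,0]
    - [0,0.004,0]
    - [0,0.004,0]
    - [0,0.004,0]

```text
time_s: 15.25
position: [0.4107, 0.0899, 0.0174]
eef_rot: [-3.142, -0.529, 0.001]
contact_force: [0.0, -0.1, -0.3]
gripper_width: 0.0942
gripper_force: 0.0
```

Run:
```python
from h import *
where();planf((.395,.0895,.028),30,0)
```

```text
t 15.25 grasp [0.4011 0.0899 0.0338] z [ 0.504  0.    -0.863] y [ 0.001 -1.    -0.   ] q [ 0.14 -0.49  2.33 -0.1   0.78  1.76] F [ 0.  -0.1 -0.3] w 0.0942 gf 0.0
dpos [-0.0083  0.0004  0.0019] dr [-0.0004 -0.0051  0.0008]
```

Call:
jog_arm:
  delta_pos:
    - [-0.004,0,0.001]
    - [-0.008,0,0.002]
    - [-0.008,0,0.002]
  dr:
    - [0,0,0]
    - [0,0,0]
    - [0,0,0]

```text
time_s: 15.62
position: [0.4038, 0.0899, 0.011]
eef_rot: [3.142, -0.529, 0.001]
contact_force: [-0.3, 0.5, 0.9]
gripper_width: 0.094
gripper_force: 0.0
```

Call:
jog_arm:
  delta_pos:
    - [0,0,0]
    - [0,0,0]
    - [0,0,0]
    - [0,0,0]
    - [0,0,0]
    - [0,0,0]
  dr:
    - [0,0,0]
    - [0,0,0]
    - [0,0,0]
    - [0,0,0]
    - [0,0,0]
    - [0,0,0]
  hand: 0
  grip_force: 25

```text
time_s: 16.38
position: [0.4044, 0.0898, 0.0113]
eef_rot: [3.141, -0.529, 0.001]
contact_force: [-0.0, 0.0, 0.2]
gripper_width: 0.0498
gripper_force: 25.0
```

Run:
```python
from h import *
where();planf((.395,.0895,.22),30,0);planf((.46,.0,.22),-60,12)
```

```text
t 16.375 grasp [0.3948 0.0898 0.0277] z [ 0.505  0.    -0.863] y [ 0.001 -1.     0.   ] q [ 0.14 -0.5   2.35 -0.1   0.77  1.77] F [-0.   0.   0.2] w 0.0498 gf 24.99968972057104
dpos [ 0.0971  0.0003 -0.166 ] dr [-0.0003 -0.0053  0.0009]
dpos [ 0.1346  0.0933 -0.1521] dr [-0.0592 -1.5699 -0.224 ]
```

Call:
jog_arm:
  delta_pos:
    - [0.01,0,-0.03]
    - [0.02,0.01,-0.07]
    - [0.03,0.02,-0.11]
    - [0.05,0.03,-0.15]
    - [0.07,0.04,-0.155]
    - [0.09,0.06,-0.155]
    - [0.11,0.07,-0.152]
    - [0.125,0.08,-0.152]
    - [0.134,0.093,-0.152]
    - [0.134,0.093,-0.152]
  dr:
    - [0,0,0]
    - [0,-0.15,0]
    - [-0.01,-0.32,-0.04]
    - [-0.02,-0.5,-0.07]
    - [-0.03,-0.68,-0.1]
    - [-0.04,-0.86,-0.13]
    - [-0.045,-1.04,-0.16]
    - [-0.05,-1.22,-0.18]
    - [-0.055,-1.4,-0.2]
    - [-0.059,-1.57,-0.224]

```text
time_s: 17.62
position: [0.445, -0.0039, 0.209]
eef_rot: [-3.14, 1.051, 0.21]
contact_force: [0.1, -0.4, -1.6]
gripper_width: 0.0498
gripper_force: 25.0
```

Run:
```python
from h import *
where();planf((.479,-.0917,.16),-60,24.5)
```

```text
t 17.625 grasp [ 0.4611 -0.0005  0.2184] z [-0.849 -0.179 -0.497] y [ 0.207 -0.978 -0.001] q [ 0.    0.6   1.05 -0.3   2.51  1.22] F [ 0.1 -0.4 -1.6] w 0.0498 gf 25.00055518001318
dpos [0.0502 0.0965 0.0299] dr [-0.1901  0.0035 -0.1086]
```

Call:
jog_arm:
  delta_pos:
    - [0.01,0.03,0]
    - [0.015,0.06,0.01]
    - [0.02,0.09,0.01]
    - [0.03,0.096,0.02]
    - [0.04,0.096,0.025]
    - [0.05,0.096,0.03]
    - [0.05,0.096,0.03]
    - [0.05,0.096,0.03]
  dr:
    - [-0.05,0,-0.03]
    - [-0.1,0,-0.06]
    - [-0.15,0,-0.09]
    - [-0.19,0.003,-0.109]
    - [-0.19,0.003,-0.109]
    - [-0.19,0.003,-0.109]
    - [-0.19,0.003,-0.109]
    - [-0.19,0.003,-0.109]

```text
time_s: 18.62
position: [0.4627, -0.0971, 0.1519]
eef_rot: [3.14, 1.044, 0.427]
contact_force: [0.2, 0.0, -2.0]
gripper_width: 0.0499
gripper_force: 25.0
```

Run:
```python
from h import *
where();planf((.482,-.091,.13),-60,24.7)
c=grab("side");save(cv2.resize(c["image"][130:290,260:460],None,fx=3,fy=3,interpolation=cv2.INTER_CUBIC),"over.png")
W=pts(c);m=(W[...,2]>.145)&(np.hypot(W[...,0]-.479,W[...,1]+.092)<.06)&(W[...,2]<.225)
for z in(.12,.13,.14,.15,.16,.17,.18,.19,.2,.21): 
    p=W[(abs(W[...,2]-z)<.004)&(np.hypot(W[...,0]-.479,W[...,1]+.092)<.06)]
    if len(p)>3: print(z,len(p),p.min(0).round(3),p.max(0).round(3),p.mean(0).round(4))
```

```text
t 18.625 grasp [ 0.4776 -0.0902  0.1615] z [-0.786 -0.359 -0.503] y [ 0.415 -0.91   0.001] q [-0.04  0.63  1.12 -0.55  2.3   0.93] F [ 0.2  0.  -2. ] w 0.0499 gf 24.999576397240162
dpos [0.029  0.0025 0.0126] dr [-0.0019 -0.0031 -0.002 ]
0.12 66 [ 0.438 -0.126  0.116] [ 0.5   -0.08   0.124] [ 0.4552 -0.1041  0.1202]
0.13 50 [ 0.44  -0.125  0.126] [ 0.491 -0.083  0.134] [ 0.4546 -0.1055  0.1299]
0.14 58 [ 0.44  -0.126  0.136] [ 0.481 -0.082  0.144] [ 0.4541 -0.1063  0.1399]
0.15 69 [ 0.44  -0.127  0.146] [ 0.491 -0.065  0.154] [ 0.4559 -0.1062  0.1501]
0.16 91 [ 0.442 -0.131  0.156] [ 0.506 -0.061  0.164] [ 0.4593 -0.1059  0.1603]
0.17 111 [ 0.44  -0.127  0.166] [ 0.523 -0.059  0.174] [ 0.4661 -0.1063  0.1699]
0.18 109 [ 0.439 -0.125  0.176] [ 0.537 -0.079  0.184] [ 0.4755 -0.108   0.18  ]
0.19 108 [ 0.44  -0.126  0.186] [ 0.526 -0.045  0.194] [ 0.4765 -0.1007  0.1902]
0.2 113 [ 0.44  -0.126  0.196] [ 0.539 -0.038  0.204] [ 0.4773 -0.0943  0.1997]
0.21 287 [ 0.44  -0.126  0.206] [ 0.538 -0.061  0.213] [ 0.4713 -0.0947  0.21  ]
```

View pics/over.png

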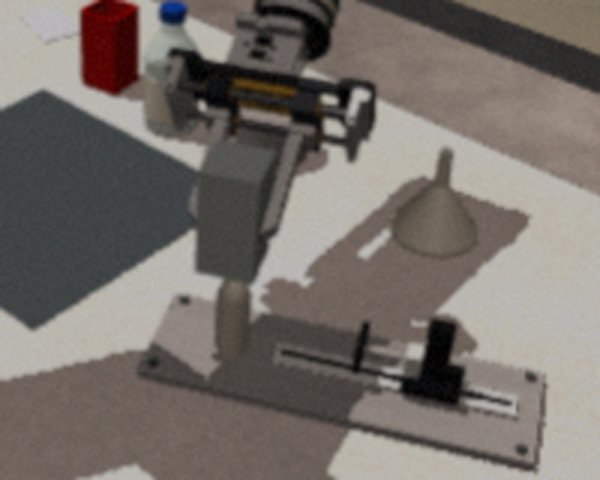

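The jar hangs mouth-down and vertical above the peg: its rim is at about (230,270) in the crop, with the peg just below it. Lowering it now.

Call:
jog_arm:
  delta_pos:
    - [0.001,0.002,-0.003]
    - [0.015,0.002,0.005]
    - [0.029,0.002,0.013]
    - [0.04,0.002,0.019]
    - [0.05,0.002,0.025]
    - [0.06,0.002,0.03]
    - [0.06,0.002,0.03]
  dr:
    - [0,0,0]
    - [0,-0.003,0]
    - [0,-0.003,0]
    - [0,-0.003,0]
    - [0,-0.003,0]
    - [0,-0.003,0]
    - [0,-0.003,0]

```text
time_s: 19.55
position: [0.4667, -0.0972, 0.0838]
eef_rot: [-3.141, 1.049, 0.429]
contact_force: [-0.7, 0.2, -0.9]
gripper_width: 0.05
gripper_force: 25.0
```

Run:
```python
from h import *
where();planf((.482,-.091,.064),-60,24.7)
```

```text
t 19.55 grasp [ 0.4817 -0.0904  0.0933] z [-0.789 -0.36  -0.498] y [ 0.416 -0.91  -0.   ] q [-0.04  0.7   1.15 -0.51  2.22  1.  ] F [-0.7  0.2 -0.9] w 0.05 gf 24.99954130500555
dpos [0.0255 0.0007 0.0146] dr [-0.0024  0.002  -0.0008]
```

No contact with the peg so far.

Call:
jog_arm:
  delta_pos:
    - [0.008,0,0.005]
    - [0.015,0,0.009]
    - [0.021,0,0.012]
    - [0.025,0,0.014]
    - [0.025,0,0.014]
  dr:
    - [0,0,0]
    - [0,0,0]
    - [0,0,0]
    - [0,0,0]
    - [0,0,0]

```text
time_s: 20.18
position: [0.4673, -0.0971, 0.0558]
eef_rot: [3.141, 1.048, 0.428]
contact_force: [-0.3, 0.2, -1.2]
gripper_width: 0.0499
gripper_force: 25.0
```

Run:
```python
from h import *
where();planf((.482,-.091,.063),-60,24.7)
```

```text
t 20.175 grasp [ 0.4823 -0.0903  0.0653] z [-0.788 -0.36  -0.499] y [ 0.416 -0.91   0.   ] q [-0.04  0.73  1.16 -0.5   2.18  1.02] F [-0.3  0.2 -1.2] w 0.0499 gf 24.999651722609997
dpos [0.0017 0.0006 0.0016] dr [-0.0021  0.0009 -0.0015]
```

Call:
jog_arm:
  delta_pos:
    - [0.001,0,0.001]
    - [0.002,0,0.001]
    - [0.003,0,0.002]
    - [0.003,0,0.002]
  dr:
    - [0,0,0]
    - [0,0,0]
    - [0,0,0]
    - [0,0,0]

```text
time_s: 20.68
position: [0.4674, -0.0972, 0.053]
eef_rot: [3.139, 1.047, 0.427]
contact_force: [0.7, 0.3, 0.7]
gripper_width: 0.0495
gripper_force: 25.0
```

Call:
jog_arm:
  delta_pos:
    - [0,0,0]
    - [0,0,0]
    - [0,0,0]
    - [0,0,0]
    - [0,0,0]
    - [0,0,0]
  dr:
    - [0,0,0]
    - [0,0,0]
    - [0,0,0]
    - [0,0,0]
    - [0,0,0]
    - [0,0,0]
  hand: 1

```text
time_s: 21.42
position: [0.4672, -0.0972, 0.0526]
eef_rot: [3.14, 1.047, 0.428]
contact_force: [-0.1, -0.7, -0.6]
gripper_width: 0.094
gripper_force: 0.0
```

Call:
jog_arm:
  delta_pos:
    - [0,0,-0.02]
    - [0,0,-0.05]
    - [0,0,-0.09]
    - [0,0,-0.13]
    - [0,0,-0.16]
    - [0,0,-0.16]
  dr:
    - [0,0,0]
    - [0,0,0]
    - [0,0,0]
    - [0,0,0]
    - [0,0,0]
    - [0,0,0]

```text
time_s: 22.18
position: [0.5945, -0.0389, 0.1326]
eef_rot: [3.138, 1.044, 0.426]
contact_force: [-0.3, -0.9, 0.2]
gripper_width: 0.0937
gripper_force: 0.0
```

Run:
```python
from h import *
where()
c=grab("side");save(cv2.resize(c["image"][130:290,260:460],None,fx=3,fy=3,interpolation=cv2.INTER_CUBIC),"placed.png")
W=pts(c);d=lambda:None
def f(lo,hi,x,y,r):
    p=W[(W[...,2]>lo)&(W[...,2]<hi)&(np.hypot(W[...,0]-x,W[...,1]-y)<r)];q=cv2.minAreaRect((p[:,:2]*1000).astype(np.float32));print(len(p),p.mean(0).round(4),q,p[:,2].max())
f(.106,.13,.479,-.092,.06);f(.08,.1,.553,-.251,.03)
```

```text
t 22.175 grasp [ 0.6094 -0.032   0.1422] z [-0.786 -0.361 -0.502] y [ 0.416 -0.909  0.002] q [ 0.04  0.98  0.59 -0.59  2.5   0.87] F [-0.3 -0.9  0.2] w 0.0937 gf 0.0
274 [ 0.4755 -0.0948  0.1107] ((477.8832092285156, -93.42444610595703), (54.96010971069336, 50.19561767578125), 23.750661849975586) 0.11428672708003804
46 [ 0.5501 -0.253   0.0845] ((551.9794311523438, -252.28977966308594), (15.890009880065918, 21.344696044921875), 16.05337142944336) 0.0888204095549195
```

View pics/placed.png

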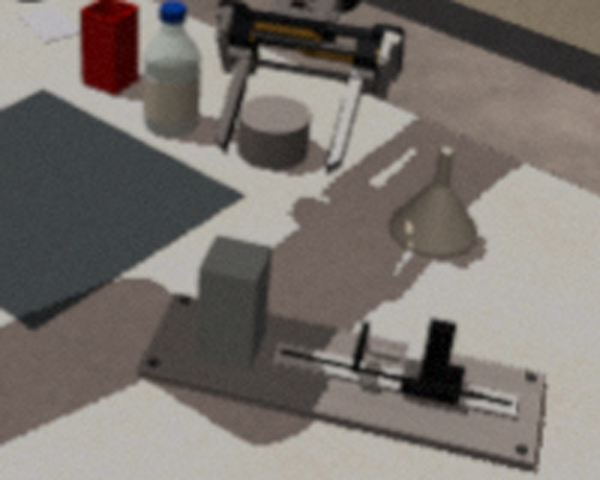

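The jar sits square on the peg in the crop at (235,300), top face at about 111 mm, and nothing else has moved. Next is the clamp, with the tool straight down and the fingers closing along the track.

Run:
```python
from h import *
planf((.57,-.14,.24),0,24.7)
a=np.load("top0.npy",allow_pickle=True).item();W=pts(a)
u=np.array([-.418,.909]);o=np.array([.5205,-.1827])
for n,c in(("t",a),("s",np.load("side0.npy",allow_pickle=True).item()),("s1",grab("side"))):
    W=pts(c);p=W[np.isfinite(W[...,2])];r=p[:,:2]-o;al=r@u;ac=r@np.array([.909,.418])
    for lo,hi in((.034,.053),):
        m=(p[:,2]>lo)&(p[:,2]<hi)&(abs(ac)<.025)&(al>-.05)&(al<.04)
        print(n,np.histogram(al[m],np.arange(-.05,.041,.003)))
    m=(p[:,2]>.07)&(p[:,2]<.092)&(abs(ac)<.02)&(al>-.11)&(al<-.04);print("tab",np.percentile(al[m],[3,50,97]),np.percentile(ac[m],[3,50,97]))
```

```text
dpos [-0.1087  0.0817  0.0103] dr [-2.0000e-04  1.0467e+00 -2.4000e-03]
t (array([ 0,  3,  4,  3,  4,  3,  3,  3,  4,  1,  1,  1, 18,  4,  0,  0,  0,
        0,  0,  0,  0,  0,  0,  0,  0,  0,  0,  0,  0,  0]), array([-0.05 , -0.047, -0.044, -0.041, -0.038, -0.035, -0.032, -0.029,
       -0.026, -0.023, -0.02 , -0.017, -0.014, -0.011, -0.008, -0.005,
       -0.002,  0.001,  0.004,  0.007,  0.01 ,  0.013,  0.016,  0.019,
        0.022,  0.025,  0.028,  0.031,  0.034,  0.037,  0.04 ]))
tab [-0.08544364 -0.07364093 -0.06525344] [-0.00256321  0.00366379  0.0104583 ]
s (array([ 1,  5,  5,  4,  4,  6,  5,  5,  3,  3,  3, 13,  7,  5,  0,  0,  0,
        0,  0,  0,  0,  0,  0,  0,  0,  0,  0,  0,  0,  0]), array([-0.05 , -0.047, -0.044, -0.041, -0.038, -0.035, -0.032, -0.029,
       -0.026, -0.023, -0.02 , -0.017, -0.014, -0.011, -0.008, -0.005,
       -0.002,  0.001,  0.004,  0.007,  0.01 ,  0.013,  0.016,  0.019,
        0.022,  0.025,  0.028,  0.031,  0.034,  0.037,  0.04 ]))
tab [-0.08585152 -0.07619394 -0.06604152] [-0.0082808  -0.00515183  0.00515956]
s1 (array([ 0,  6,  5,  4,  5,  5,  5,  4,  4,  3,  3, 12, 11,  7,  0,  0,  0,
        0,  0,  0,  0,  0,  0,  0,  0,  0,  0,  0,  0,  0]), array([-0.05 , -0.047, -0.044, -0.041, -0.038, -0.035, -0.032, -0.029,
       -0.026, -0.023, -0.02 , -0.017, -0.014, -0.011, -0.008, -0.005,
       -0.002,  0.001,  0.004,  0.007,  0.01 ,  0.013,  0.016,  0.019,
        0.022,  0.025,  0.028,  0.031,  0.034,  0.037,  0.04 ]))
tab [-0.08622666 -0.07640636 -0.065962  ] [-0.00923531 -0.00562648  0.00469585]
```

Call:
jog_arm:
  delta_pos:
    - [-0.04,0,-0.02]
    - [-0.08,0.02,-0.02]
    - [-0.109,0.04,-0.01]
    - [-0.109,0.06,0]
    - [-0.109,0.082,0.01]
    - [-0.109,0.082,0.01]
    - [-0.109,0.082,0.01]
    - [-0.109,0.082,0.01]
  dr:
    - [0,0.17,0]
    - [0,0.35,0]
    - [0,0.52,0]
    - [0,0.7,0]
    - [0,0.87,0]
    - [0,1.047,0]
    - [0,1.047,0]
    - [0,1.047,0]
  hand: 0.5
  grip_force: 40

```text
time_s: 23.28
position: [0.5693, -0.1403, 0.2216]
eef_rot: [-3.142, 0.002, 0.428]
contact_force: [1.2, -0.5, 0.4]
gripper_width: 0.047
gripper_force: 0.0
```

Run:
```python
from h import *
where();planf((.5523,-.2519,.12),0,24.7)
```

```text
t 23.275 grasp [ 0.5693 -0.1403  0.2406] z [-0.002 -0.001 -1.   ] y [ 0.415 -0.91  -0.   ] q [-0.34  0.17  1.25 -0.    1.73  0.81] F [ 1.2 -0.5  0.4] w 0.047 gf 0.0
dpos [-0.0616  0.0945  0.1208] dr [-0.      0.0019 -0.0031]
```

Call:
jog_arm:
  delta_pos:
    - [-0.03,0.045,0]
    - [-0.0616,0.0945,0.03]
    - [-0.0616,0.0945,0.07]
    - [-0.0616,0.0945,0.11]
    - [-0.0616,0.0945,0.121]
    - [-0.0616,0.0945,0.121]
    - [-0.0616,0.0945,0.121]
  dr:
    - [0,0.002,-0.003]
    - [0,0.002,-0.003]
    - [0,0.002,-0.003]
    - [0,0.002,-0.003]
    - [0,0.002,-0.003]
    - [0,0.002,-0.003]
    - [0,0.002,-0.003]

```text
time_s: 24.15
position: [0.5548, -0.2523, 0.1033]
eef_rot: [3.138, -0.004, 0.433]
contact_force: [-0.2, -0.7, 0.5]
gripper_width: 0.0471
gripper_force: 0.0
```

Run:
```python
from h import *
where();planf((.5523,-.2519,.076),0,24.7)
```

```text
t 24.15 grasp [ 0.5547 -0.2522  0.1223] z [ 0.005 -0.002 -1.   ] y [ 0.419 -0.908  0.004] q [-0.52  0.25  1.38  0.    1.5   0.62] F [-0.2 -0.7  0.5] w 0.0471 gf 0.0
dpos [-0.0023 -0.0016  0.0463] dr [ 0.0037 -0.0037  0.0015]
```

Call:
jog_arm:
  delta_pos:
    - [-0.002,-0.0015,0.015]
    - [-0.002,-0.0015,0.03]
    - [-0.002,-0.0015,0.042]
    - [-0.002,-0.0015,0.046]
    - [-0.002,-0.0015,0.046]
  dr:
    - [0.004,-0.004,0]
    - [0.004,-0.004,0]
    - [0.004,-0.004,0]
    - [0.004,-0.004,0]
    - [0.004,-0.004,0]

```text
time_s: 24.78
position: [0.5505, -0.2514, 0.0545]
eef_rot: [-3.137, 0.003, 0.431]
contact_force: [-0.9, 0.1, 0.8]
gripper_width: 0.0471
gripper_force: 0.0
```

Call:
jog_arm:
  delta_pos:
    - [0,0,0]
    - [0,0,0]
    - [0,0,0]
    - [0,0,0]
    - [0,0,0]
  dr:
    - [0,0,0]
    - [0,0,0]
    - [0,0,0]
    - [0,0,0]
    - [0,0,0]
  hand: 0
  grip_force: 40

```text
time_s: 25.4
position: [0.5519, -0.2534, 0.0557]
eef_rot: [3.14, 0.001, 0.431]
contact_force: [2.5, -5.4, -2.1]
gripper_width: 0.0214
gripper_force: 40.0
```

```bash
cat >> h.py <<'E'
u=np.array([-.418,.909]);o=np.array([.5205,-.1827])
def cl():
    F=[];Y=[]
    for i in range(1):
        s=ctrl.state();F.append(s["contact_force"][:2]@u);Y.append((s["position"][:2]-o)@u)
    print("clamp y",np.mean(Y).round(4),"Fy",np.mean(F).round(2),"ac",(s["position"][:2]-o)@[.909,.418])
E
python3 - <<'E'
from h import *
where();cl();planf((.5523-.08*.418,-.2519+.08*.909,.076),0,24.7)
E
```

```text
t 25.4 grasp [ 0.5519 -0.2534  0.0747] z [-0.    -0.002 -1.   ] y [ 0.418 -0.909  0.001] q [-0.52  0.29  1.44 -0.    1.41  0.62] F [ 2.5 -5.4 -2.1] w 0.0214 gf 39.999879598617554
clamp y -0.0774 Fy -5.94 ac -0.0010525505747309392
dpos [ 0.001  -0.0812 -0.0015] dr [0.0014 0.0012 0.    ]
```

Call:
jog_arm:
  delta_pos:
    - [0,-0.008,0]
    - [0,-0.017,0]
    - [0,-0.026,0]
    - [0,-0.035,0]
    - [0,-0.044,0]
    - [0,-0.052,0]
    - [0,-0.059,0]
    - [0,-0.065,0]
    - [0,-0.068,0]
    - [0,-0.068,0]
  dr:
    - [0,0,0]
    - [0,0,0]
    - [0,0,0]
    - [0,0,0]
    - [0,0,0]
    - [0,0,0]
    - [0,0,0]
    - [0,0,0]
    - [0,0,0]
    - [0,0,0]

```text
time_s: 26.65
position: [0.5238, -0.1929, 0.0557]
eef_rot: [3.138, 0.001, 0.431]
contact_force: [4.6, -8.0, -4.2]
gripper_width: 0.0216
gripper_force: 40.0
```

Run:
```python
from h import *
where();cl()
c=grab("side")
save(cv2.resize(c["image"][180:280,300:430],None,fx=5,fy=5,interpolation=cv2.INTER_CUBIC),"near.png")
for n,c in (("s",c),("t",grab("top"))):
    W=pts(c);p=W[np.isfinite(W[...,2])];r=p[:,:2]-o;al=r@u;ac=r@np.array([.909,.418])
    m=(p[:,2]>.032)&(p[:,2]<.055)&(abs(ac)<.03)&(al>0.02)&(al<.12);print(n,np.histogram(al[m],np.arange(.02,.12,.003)))
    m=(p[:,2]>.106)&(p[:,2]<.118)&(abs(ac)<.05)&(al>.06)&(al<.15);print(np.percentile(al[m],[1,5,95,99]) if m.any() else 0)
```

```text
t 26.65 grasp [ 0.5238 -0.1928  0.0747] z [ 0.    -0.004 -1.   ] y [ 0.418 -0.909  0.004] q [-0.45  0.18  1.57 -0.    1.39  0.69] F [ 4.6 -8.  -4.2] w 0.0216 gf 39.99924123287201
clamp y -0.0106 Fy -9.17 ac -0.0012766491037983687
s (array([ 5,  4,  6,  4,  4,  6,  5,  2,  4,  3, 22, 13,  7,  0,  0,  0,  0,
        0, 33, 10,  7,  8,  7,  7,  6,  7,  7, 10,  7, 10,  7,  7,  6]), array([0.02 , 0.023, 0.026, 0.029, 0.032, 0.035, 0.038, 0.041, 0.044,
       0.047, 0.05 , 0.053, 0.056, 0.059, 0.062, 0.065, 0.068, 0.071,
       0.074, 0.077, 0.08 , 0.083, 0.086, 0.089, 0.092, 0.095, 0.098,
       0.101, 0.104, 0.107, 0.11 , 0.113, 0.116, 0.119]))
[0.07456258 0.07586231 0.12195753 0.12335653]
t (array([ 0,  0,  0,  0,  0,  0,  0,  0,  2,  1,  7, 21,  5,  0,  0,  0,  0,
        0,  1,  0,  1,  0,  1,  1,  0,  0,  1,  0,  2,  1,  0,  1,  0]), array([0.02 , 0.023, 0.026, 0.029, 0.032, 0.035, 0.038, 0.041, 0.044,
       0.047, 0.05 , 0.053, 0.056, 0.059, 0.062, 0.065, 0.068, 0.071,
       0.074, 0.077, 0.08 , 0.083, 0.086, 0.089, 0.092, 0.095, 0.098,
       0.101, 0.104, 0.107, 0.11 , 0.113, 0.116, 0.119]))
[0.07489776 0.07676881 0.12305249 0.1245433 ]
```

View pics/near.png

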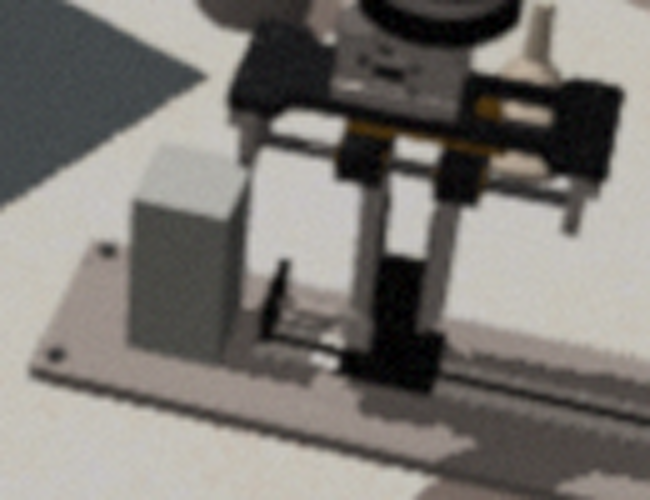

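The pad at (275,300) in the crop is about 16 mm short of the jar face at (240,270). I'll close that gap and then creep forward on the force reading.

Call:
jog_arm:
  delta_pos:
    - [0,-0.004,0]
    - [0,-0.008,0]
    - [0,-0.011,0]
    - [0,-0.013,0]
    - [0,-0.014,0]
    - [0,-0.014,0]
  dr:
    - [0,0,0]
    - [0,0,0]
    - [0,0,0]
    - [0,0,0]
    - [0,0,0]
    - [0,0,0]

```text
time_s: 27.5
position: [0.518, -0.1805, 0.0557]
eef_rot: [3.137, 0.001, 0.431]
contact_force: [4.8, -8.8, -4.9]
gripper_width: 0.0216
gripper_force: 40.0
```

```bash
python3 -c "
from h import *
cl()"
```

```text
clamp y 0.0031 Fy -10.01 ac -0.0013402437773907348
```

Call:
jog_arm:
  delta_pos:
    - [0,-0.002,0]
    - [0,-0.004,0]
    - [0,-0.004,0]
    - [0,-0.004,0]
  dr:
    - [0,0,0]
    - [0,0,0]
    - [0,0,0]
    - [0,0,0]

```text
time_s: 28.0
position: [0.5163, -0.1768, 0.0557]
eef_rot: [3.137, 0.001, 0.431]
contact_force: [4.0, -9.0, -6.2]
gripper_width: 0.0219
gripper_force: 40.0
```

```bash
python3 -c "
from h import *
cl()"
```

```text
clamp y 0.0071 Fy -9.81 ac -0.0013534935191415712
```

Call:
jog_arm:
  delta_pos:
    - [0,-0.001,0]
    - [0,-0.002,0]
    - [0,-0.003,0]
    - [0,-0.003,0]
  dr:
    - [0,0,0]
    - [0,0,0]
    - [0,0,0]
    - [0,0,0]

```text
time_s: 28.5
position: [0.5152, -0.1745, 0.0557]
eef_rot: [3.136, 0.001, 0.431]
contact_force: [4.8, -9.3, -5.3]
gripper_width: 0.0214
gripper_force: 40.0
```

Run:
```python
from h import *
cl()
for n in ("side","top"):
    c=grab(n)
    W=pts(c);p=W[np.isfinite(W[...,2])];r=p[:,:2]-o;al=r@u;ac=r@np.array([.909,.418])
    m=(p[:,2]>.106)&(p[:,2]<.118)&(abs(ac)<.05)&(al>.06)&(al<.15);print(np.percentile(al[m],[1,5,95,99]) if m.any() else 0)
cl()
```

```text
clamp y 0.0097 Fy -10.5 ac -0.0013579066509422618
[0.07453228 0.07618418 0.12217142 0.12438156]
[0.08349706 0.08486194 0.12375913 0.1249446 ]
clamp y 0.0097 Fy -9.85 ac -0.00135856180046795
```

Call:
jog_arm:
  delta_pos:
    - [0,-0.001,0]
    - [0,-0.002,0]
    - [0,-0.003,0]
    - [0,-0.004,0]
    - [0,-0.004,0]
  dr:
    - [0,0,0]
    - [0,0,0]
    - [0,0,0]
    - [0,0,0]
    - [0,0,0]

```text
time_s: 29.22
position: [0.5136, -0.171, 0.0557]
eef_rot: [3.136, 0.001, 0.43]
contact_force: [5.3, -10.3, -5.4]
gripper_width: 0.0214
gripper_force: 40.0
```

```bash
cat >> h.py <<'E'
def look():
    cl();c=grab("side");cl();c2=grab("side");cl()
    W=np.r_[pts(c),pts(c2)];p=W[np.isfinite(W[...,2])];r=p[:,:2]-o;al=r@u;ac=r@np.array([.909,.418])
    m=(p[:,2]>.106)&(p[:,2]<.118)&(abs(ac)<.05)&(al>.06)&(al<.15);print("jar",np.percentile(al[m],[1,5,50,95,99]).round(4))
    for d in (0,): 
        m=(p[:,2]>.032)&(p[:,2]<.055)&(abs(ac)<.03)&(al>.05)&(al<.095);print(np.histogram(al[m],np.arange(.05,.096,.002))[0])
    return c
E
python3 -c "
from h import *
look()"
```

```text
clamp y 0.0135 Fy -11.54 ac -0.0013780193999666712
clamp y 0.0135 Fy -11.84 ac -0.0013611777763014891
clamp y 0.0135 Fy -11.61 ac -0.0013512287657512388
jar [0.0778 0.0791 0.1021 0.1254 0.1274]
[ 7  7  4  6  6  7  7  5  3  4 28 22 21 27 11 12 13 10  7  9 13 12]
```

Call:
jog_arm:
  delta_pos:
    - [0,-0.001,0]
    - [0,-0.002,0]
    - [0,-0.003,0]
    - [0,-0.003,0]
  dr:
    - [0,0,0]
    - [0,0,0]
    - [0,0,0]
    - [0,0,0]

```text
time_s: 29.82
position: [0.5124, -0.1683, 0.0557]
eef_rot: [3.136, 0.001, 0.431]
contact_force: [5.0, -9.9, -5.7]
gripper_width: 0.0216
gripper_force: 40.0
```

```bash
python3 -c "
from h import *
look()"
```

```text
clamp y 0.0165 Fy -11.1 ac -0.001366520386477191
clamp y 0.0165 Fy -11.99 ac -0.0013795267153454104
clamp y 0.0165 Fy -10.97 ac -0.0013749478746751705
jar [0.081  0.0822 0.1047 0.1289 0.1307]
[ 7  8  3  6  6  6  5  7  4  3  4  4 44 19 19 21 13 10 10  6 14 10]
```

Call:
jog_arm:
  delta_pos:
    - [0,-0.001,0]
    - [0,-0.002,0]
    - [0,-0.002,0]
    - [0,-0.002,0]
  dr:
    - [0,0,0]
    - [0,0,0]
    - [0,0,0]
    - [0,0,0]

```text
time_s: 30.42
position: [0.5116, -0.1668, 0.0557]
eef_rot: [3.136, 0.001, 0.43]
contact_force: [5.3, -10.5, -5.3]
gripper_width: 0.0218
gripper_force: 40.0
```

```bash
python3 -c "
from h import *
look()"
```

```text
clamp y 0.0182 Fy -11.74 ac -0.0014059206310346756
clamp y 0.0182 Fy -10.75 ac -0.0014040878977093678
clamp y 0.0182 Fy -12.48 ac -0.0013856029481226243
jar [0.0813 0.0826 0.1046 0.1288 0.1307]
[ 6  5  5  6  7  6  5  7  5  2  4  4 43 20 22 20 14 10  6 11 11 10]
```

Call:
jog_arm:
  delta_pos:
    - [0,-0.001,0]
    - [0,-0.002,0]
    - [0,-0.002,0]
    - [0,-0.002,0]
  dr:
    - [0,0,0]
    - [0,0,0]
    - [0,0,0]
    - [0,0,0]

```text
time_s: 31.02
position: [0.511, -0.1653, 0.0557]
eef_rot: [3.135, 0.001, 0.43]
contact_force: [6.3, -11.8, -6.7]
gripper_width: 0.0216
gripper_force: 40.0
```

```bash
python3 -c "
from h import *
look();cl();camera('side');cl();camera('side');cl()"
```

```text
clamp y 0.0198 Fy -13.38 ac -0.0013659218111153424
clamp y 0.0198 Fy -13.08 ac -0.0013792493947396367
clamp y 0.0198 Fy -13.08 ac -0.001395644260976772
jar [0.0812 0.0828 0.105  0.1289 0.1308]
[10  5  5  6  7  5  6  7  5  4  4  4 40 18 18 24 12 11  6 12 13  7]
clamp y 0.0198 Fy -13.08 ac -0.001395644260976772
clamp y 0.0198 Fy -13.65 ac -0.001402957036541688
clamp y 0.0198 Fy -12.39 ac -0.0013981642724019711
```

Call:
jog_arm:
  delta_pos:
    - [0,-0.001,0]
    - [0,-0.001,0]
    - [0,-0.001,0]
  dr:
    - [0,0,0]
    - [0,0,0]
    - [0,0,0]

```text
time_s: 31.6
position: [0.5107, -0.1646, 0.0557]
eef_rot: [3.134, 0.001, 0.43]
contact_force: [7.0, -12.4, -7.7]
gripper_width: 0.0215
gripper_force: 40.0
```

Call:
jog_arm:
  delta_pos:
    - [0,0,0]
    - [0,0,0]
    - [0,0,0]
    - [0,0,0]
    - [0,0,0]
  dr:
    - [0,0,0]
    - [0,0,0]
    - [0,0,0]
    - [0,0,0]
    - [0,0,0]
  hand: 0.42

```text
time_s: 32.22
position: [0.5085, -0.1595, 0.0555]
eef_rot: [-3.138, 0.002, 0.432]
contact_force: [0.5, -0.3, 0.2]
gripper_width: 0.0394
gripper_force: 0.0
```

```bash
python3 -c "
from h import *
cl();where()"
```

```text
clamp y 0.0261 Fy -0.5 ac -0.0012312639541633367
t 32.225 grasp [ 0.5085 -0.1595  0.0745] z [-0.004  0.002 -1.   ] y [ 0.419 -0.908 -0.004] q [-0.41  0.13  1.63  0.    1.39  0.73] F [ 0.5 -0.3  0.2] w 0.0394 gf 0.0
```

Call:
jog_arm:
  delta_pos:
    - [0,0,-0.01]
    - [0,0,-0.03]
    - [0,0,-0.06]
    - [0,0,-0.1]
    - [0,0,-0.15]
    - [0,0,-0.18]
    - [0,0,-0.18]
    - [0,0,-0.18]
  dr:
    - [0,0,0]
    - [0,0,0]
    - [0,0,0]
    - [0,0,0]
    - [0,0,0]
    - [0,0,0]
    - [0,0,0]
    - [0,0,0]

```text
time_s: 33.22
position: [0.5086, -0.1599, 0.2341]
eef_rot: [-3.137, 0.004, 0.432]
contact_force: [-0.4, -0.2, -0.1]
gripper_width: 0.0396
gripper_force: 0.0
```

Run:
```python
from h import *
c=look();save(cv2.resize(c["image"][90:290,200:450],None,fx=3,fy=3,interpolation=cv2.INTER_CUBIC),"end.png")
W=pts(c);p=W[np.isfinite(W[...,2])];r=p[:,:2]-o;al=r@u;ac=r@np.array([.909,.418])
m=(p[:,2]>.07)&(p[:,2]<.092)&(abs(ac)<.02)&(al>-.02)&(al<.06);print("tab",np.percentile(al[m],[3,50,97]))
```

```text
clamp y 0.0257 Fy -0.02 ac -0.0012801691786880343
clamp y 0.0259 Fy -0.34 ac -0.0015072093781883546
clamp y 0.026 Fy -0.59 ac -0.0015567752191861864
jar [0.0815 0.083  0.1058 0.1284 0.1306]
[ 6  4  5  6  6  8  4  7  5  5  5  5 40 20 17 26 16 11  7 10 13 11]
tab [0.01180222 0.0215426  0.03234396]
```

View pics/end.png

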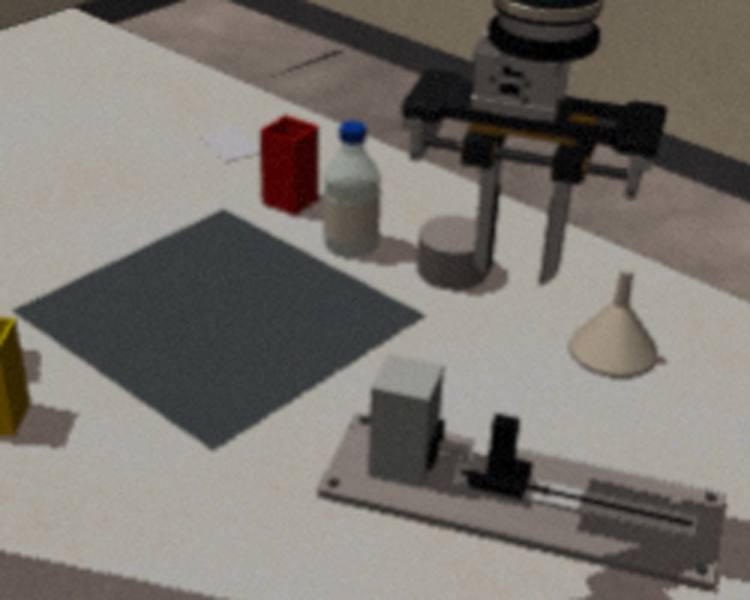

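The jar is upright and square on the peg at (405,420), with the pad pressed on it and the clamp tab at (505,440). The clamp hasn't moved since I let go. Force before release was about 14 N against a 10 N friction baseline, so about 4 N on the pad. The bystanders haven't moved.

```bash
python3 -c "
from h import *
print(finish_job())"
```

```text
the job is handed in; nothing more can be done
None
```

I handed the job in at about 33 s; no verdict came back. By camera and force readings, the jar was laid on its side and let go, and now stands mouth-down on the peg with the clamp pad pressing it at about 4 N (spring about half in). The bottle, weight and funnel look unmoved.

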